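# Pop and open the ultrasonic jewellery cleaner

### The arm

A 7-joint arm with a two-finger parallel gripper is mounted at the origin on the work surface. World frame = base frame: x ahead of the robot, y to its left, z up, the work surface at z = 0. Lengths are in mm, angles in degrees, forces in N, time in s.
With the tool pointing down it reaches from about 400 to 850 mm from the base axis. Payload 6.9 kg.
Tool frame: the origin (TCP) lies between the finger pads; the fingertips stand 8 mm ahead of it and the grasp point (between the pads) lies 11 mm behind it; z points along the fingers, y is the line along which they close (so a half turn about z gives the same grasp; the last joint's range is limited). The gripper opens to 85 mm and grips with 20 to 120 N. Pads are 22 mm wide; open, the fingers measure 114 mm over their backs; the gripper's body (76 mm by 85 mm) begins 54 mm behind the grasp point. The pads swing forward as they close: fully open they stand 13 mm farther back than shut.
Start: joints at [-64.945, 29.078, -13.613, 85.955, 7.202, 65.827, -8.869], TCP at [203.609, 590.893, 239.275] pointing down, gripper open.
Joint ranges: [-176.47, 176.47], [-13.61, 117.27], [-81.72, 77.17], [0.22, 143.17], [-87.28, 267.28], [10, 112.55], [-165.47, 165.47]. Speed limits (degrees/s): [136.94, 136.94, 180, 180, 180, 180, 180].

### API

Orientations are given as a 3x3 rotation matrix whose columns are the frame's x, y, z axes.
In Python, from workcell import readout, cams, ctrl gives the robot as it stands. The module is installed in compiled form; this text tells all that it offers.
- The arm moves only by the tool move_arm, never from a script. Its argument "moves" is a list of rows, each a list of 2 entries, a list of its own where there are three numbers: the shift along the tool's x, y, z each as a share of 0.04 m, from -1 to 1, then the turn about the tool's z as a share of 10 degrees, from -1 to 1. In form: [[[dx, dy, dz], yaw], ...]. A call has 1 to 20 rows; each row shifts and turns the commanded pose from where the row before left it, along the tool's axes as they then stand; what a row does not reach is not made up. A row lasts 1/8 s, in which the tool goes at most 62.5 mm and 10.7 degrees, less where a joint would pass 70% of its speed; a pose out of reach is approached as far as the arm can. A call with a number of a shift or a turn outside -1 to 1 is refused whole. A call with a gripper value outside its range is refused whole. "hand" is the finger opening in mm, from 0 to 85.4, set as the call begins (left out, the last holds). The fingers move at their own pace and stop on an object; "newtons" is the grip in N (left out, the last holds). Time passes only in rows, so rows that do not move let the fingers close. It gives the time, the measured TCP pose, the force, the opening and the grip force at its end, in the units of the state.
- readout.get_obs(): the state, without advancing time (a new reading comes with each control period).
- cams.get_image(name): name is "scene" or "top" or "wrist"; returns a dict with "color" (480x640x3 uint8, red, green, blue), "depth" (480x640 float32, mm along the optical axis (not along the pixel's ray), 0 where there is no reading), "fx", "fy", "cx", "cy" (pixels), "R" (3x3) and "t" (3): a world point X has camera coordinates R X + t; the wrist camera has in their place "hand_eye" (4x4, takes a point from camera to tool coordinates, whose origin is the TCP and whose axes are the flange's). Camera axes: x right, y down, z forward; pixel columns grow to the right and rows downward; lengths in mm; the calibration is good to about 2 mm. A picture is of the moment at which its call begins: read the wrist's pose just before it.
- ctrl.finish_job(): hands the job in; it is judged then, once.
The state is a dict: "time": time; "qpos": joint angles; "qvel": joint speeds; "effort": joint torques, N m; "eef_pos": TCP position; "tool_rot": TCP orientation; "wrist_force": force on the tool from outside, world axes, zero at the start; "ft_torque": the same for the moment, N m; "gripper_width": finger opening in mm; "gripper_force": force on a finger pad.
Only numpy, scipy, OpenCV 4.12 (cv2) and the standard library are available. Lean on these libraries where they do the work, as an engineer would, in place of code of your own. Each camera call takes 0.05 s, during which the arm holds its last target. There are 200 camera calls.

### The job

Open the ultrasonic cleaner on the jeweller's bench: press down the orange release tab on its front so that the blue lid springs up by itself, then push the lid with the fingers over past upright until it rests fully open against its stop, and move clear. Do not lift, tip or shove the cleaner along the bench, and leave the other things where they are.

Things in the scene. Friction and masses are not known exactly. Their poses are not given: they have to be found in the camera images.
- cleaner: ultrasonic jewellery cleaner: white box, 160 mm deep (its x), 170 mm wide (its y), 85 mm high, 2.5 kg, loose on the bench. Origin under its centre; x points from its front (orange tab) to its back (hinge), z up. It carries the lid and the tab. It must stay where it is
- release_tab (a joint): angle of the orange release tab, a rocker: 0 at rest, 0.45 pressed fully down; springs back. Its axis lies along cleaner y at cleaner x = -100, z = 78 mm. Frees the lid at about 0.25 (4 N on the pad; 5 N fully down). Its hook, 4 mm thick, stands at the pad's inner end (x = -102 to -98, up to z = 106 mm) and tips 8 mm towards the pad's free end as the pad goes down: leave it room
- tab_pad (a point): the point to press: top face of the tab's pad, 30 mm out from the tab's axis (cleaner x = -130, z = 80.5 mm at rest). The pad is a plate 36 mm wide (y), 5 mm thick, from cleaner x = -142 to -102 mm. Axes parallel to the cleaner's at rest
- lid (a joint): angle of the blue lid: 0 shut and latched, up to 1.8 (back against its stop). Once freed, spring pins lift it within a second to about 0.6 and no further; it is damped and light (under 2 N at the front edge). Let go early it sinks back to about 0.6; near upright (1.45 to 1.6) it may stand still; past about 1.65 it falls back to its stop and stays
- lid_hinge (a point): middle of the lid's hinge line (cleaner x = 78, z = 87 mm), in the plane of the lid's underside. Axes turn with the lid: x away from the front edge, y along the hinge, z out of the lid's top. The lid, 10 mm thick and 164 mm wide, reaches 155 mm from the hinge along -x
- lid_edge (a point): end of the lid's front lip (a tongue 40 mm wide, 4 mm thick, standing 15 mm beyond the lid's front edge), at mid width, 170 mm from the hinge line, 2 mm above the plane of the lid's underside. Axes as lid_hinge. 89 mm above the bench when shut, about 185 mm when the lid has sprung up
- pickle_cup: copper cup, 64 mm across and 55 mm high, standing beside the cleaner; origin under its centre. A bystander
- brush: brush about 160 mm long with a yellow handle, lying beside the cleaner on the other side from the cup; origin under its middle. A bystander
- flux_dish: terracotta-coloured bowl, 100 mm across, 28 mm high; origin under its centre. A bystander
- water_bottle: clear bottle with a blue cap, 64 mm across, 170 mm high; origin under its centre. A bystander
- wire_coil: flat ring of aluminium wire, 90 mm across, 12 mm high; origin under its centre. A bystander
- ring_cone: wooden ring cone on a round foot 64 mm across, 112 mm high; origin under its centre. A bystander
- pliers: pliers with red handles lying flat, 150 mm long, 14 mm high; origin under the middle. A bystander

How it is judged:
By the outcome, as a careful person would: the job done as asked, in the order asked, and still so for the second after the job is handed in, with the robot touching nothing.
It also fails if it takes over 48 s, if anything falls off the work surface, if the arm or the gripper's body presses on something with over 40 N, if the wrist force passes 120 N, or if a joint passes its speed limit or range.

## Working session

There is one attempt and no reset: what is moved stays moved. The work goes in short steps, Python scripts to look and compute and a tool call to move; the robot and the scene stay as the last step left them, time stands still between calls to the robot, and variables do not carry over. Pictures are saved under pics/ and viewed, at most 10 in all, crops included, and the job is handed in when it is done.

Besides the shell and the picture viewer there is one more tool, called after "Call:" by a JSON object that holds its "method" and its "body", one argument or row to a line. move_arm: Moves the arm, as the interface text tells. Its arguments: {"type":"object","properties":{"moves":{"type":"array"},"hand":{"type":"number"},"newtons":{"type":"number"}},"required":["moves"]}

```bash
mkdir -p pics; python3 - <<'E'
from workcell import readout, cams
import cv2,numpy as np,pickle
o=readout.get_obs();print(o['time'],o['eef_pos'],np.round(o['tool_rot'],3).tolist(),o['gripper_width'])
for n in("top","scene"):
    i=cams.get_image(n);pickle.dump(i,open(n+'.pkl','wb'));cv2.imwrite(f'pics/{n}.png',i['color'][...,::-1]);print(n,i['R'].tolist(),i['t'])
E
```

```text
0.0 [203.51306715 590.43437213 238.43932296] [[-0.945, 0.326, -0.001], [0.326, 0.945, -0.002], [-0.0, -0.002, -1.0]] 85.01637346879725
top [[-0.030140744286834546, -0.9995231979253257, -0.006701667178071253], [-0.9976777055692577, 0.030493448931785565, -0.060904395426813245], [0.06107971303056929, 0.0048504001252031, -0.998121106016063]] [  18.2164559   571.81408798 1471.51749733]
scene [[0.01250692310207349, 0.9997405069880821, 0.0190393162096556], [0.5927267388644843, 0.00792246064821167, -0.8053646674968743], [-0.8053065192270531, 0.0213577457726692, -0.5924738448116659]] [  21.4152223  -269.03049239 1606.62061923]
```

View pics/top.png

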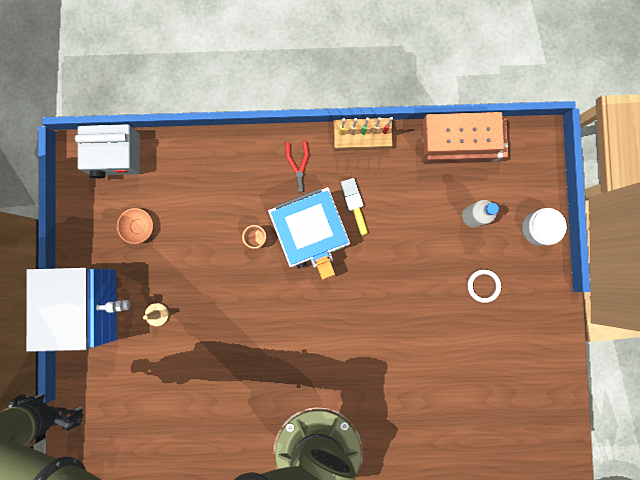

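View pics/scene.png

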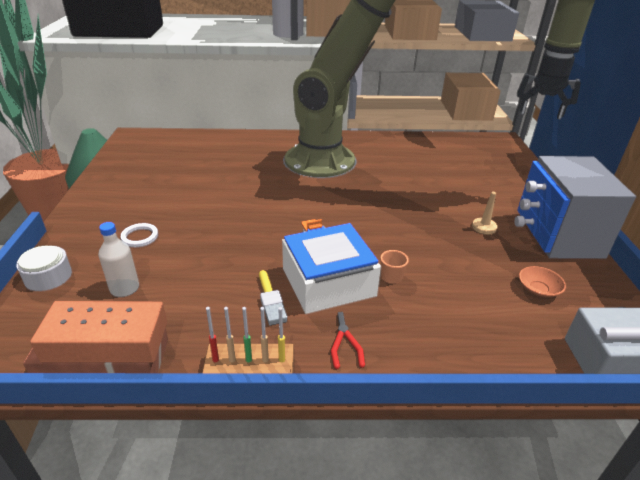

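The top view shows the cleaner at about (310,228), with its orange tab facing the robot at (325,266). The cup is at (255,237) and the brush at (355,205). I'll measure the pose by colour and depth.

```bash
cat > h.py <<'E'
import numpy as np,cv2
def world(i,uv):
    uv=np.atleast_2d(uv).astype(int);d=i['depth'][uv[:,1],uv[:,0]]
    c=np.c_[(uv[:,0]-i['cx'])/i['fx']*d,(uv[:,1]-i['cy'])/i['fy']*d,d]
    return ((c-i['t'])@i['R'])[d>0]
E
python3 - <<'E'
import pickle;from h import *
i=pickle.load(open('top.pkl','rb'));c=i['color'];print(i['fx'])
h=cv2.cvtColor(c,cv2.COLOR_RGB2HSV)
r=np.zeros(h.shape[:2],bool);r[180:285,262:352]=1
def pts(m):
    v,u=np.nonzero(m&r);return world(i,np.c_[u,v])
blue=(h[...,0]>95)&(h[...,0]<115)&(h[...,1]>120)&(h[...,2]>120)
p=pts(blue);p=p[(p[:,2]>80)]
print(len(p),np.median(p[:,2]));rr=cv2.minAreaRect(p[:,:2].astype(np.float32));print(rr,cv2.boxPoints(rr))
org=(h[...,0]>8)&(h[...,0]<24)&(h[...,1]>150)&(h[...,2]>170)
q=pts(org);q=q[q[:,2]>50];print(len(q),q.mean(0),q.min(0),q.max(0));print(cv2.minAreaRect(q[:,:2].astype(np.float32)))
cv2.imwrite('pics/c.png',cv2.resize(c[175:290,240:375,::-1],None,fx=5,fy=5,interpolation=cv2.INTER_CUBIC))
E
```

```text
537.4035237648314
2094 96.61468450368602
((606.138427734375, 2.362945556640625), (166.5154266357422, 161.60386657714844), 19.444393157958984) [[ 500.73102    50.84053 ]
 [ 554.52765  -101.546265]
 [ 711.54584   -46.11464 ]
 [ 657.7492    106.272156]]
68 [514.6457975  -31.95538441  87.93436331] [476.34295859 -57.51310679  74.3780591 ] [531.15203819 -10.72978165 108.5850348 ]
((504.7839660644531, -33.92009735107422), (51.2079963684082, 35.50999450683594), 20.092689514160156)
```

View pics/c.png

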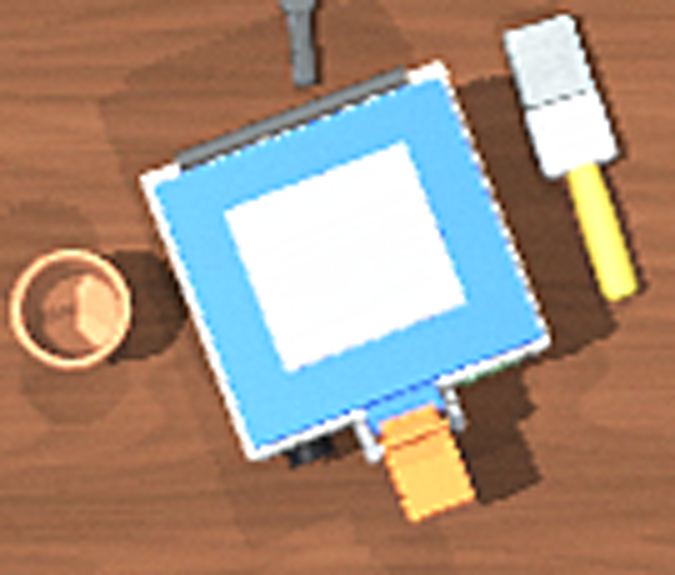

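Call:
{"method": "move_arm", "body": {
  "moves": [
    [[0,0,0],-1],
    [[0,0,0],-1],
    [[0,0,0],-1],
    [[0,0,0],-0.85],
    [[-0.1,-1,0],0],
    [[-0.1,-1,0],0],
    [[-0.1,-1,0],0],
    [[-0.1,-1,0],0],
    [[-0.1,-1,0],0],
    [[-0.1,-1,0],0],
    [[-0.1,-1,0],0],
    [[-0.1,-1,0],0],
    [[-0.1,-1,0],0],
    [[-0.1,-1,0],0],
    [[0,-1,0],0],
    [[0,-1,0],0],
    [[0,-1,0],0],
    [[0,-1,0],0],
    [[0,-0.5,0],0],
    [[0,0,0],0]
  ],
  "hand": 0
}}

```text
time: 2.6
eef_pos: [434.9, 56.1, 239.0]
tool_rot: [[-0.944, -0.331, -0.001], [-0.331, 0.944, -0.0], [0.001, -0.0, -1.0]]
wrist_force: [-0.1, 0.5, -0.7]
gripper_width: 0.2
gripper_force: 0.0
```

Call:
{"method": "move_arm", "body": {
  "moves": [
    [[0,-0.9,0],0],
    [[0,-0.9,0],0],
    [[0,-0.9,0],0],
    [[0,0,0],0],
    [[0,0,0],0]
  ]
}}

```text
time: 3.22
eef_pos: [470.5, -42.8, 239.1]
tool_rot: [[-0.942, -0.335, -0.001], [-0.335, 0.942, 0.001], [0.0, 0.001, -1.0]]
wrist_force: [0.1, 0.3, -0.4]
gripper_width: -0.2
gripper_force: 0.0
```

```bash
python3 - <<'E'
from workcell import readout, cams
import cv2,numpy as np,pickle
o=readout.get_obs();i=cams.get_image('wrist');print(o['eef_pos'],i['hand_eye'].tolist() if hasattr(i['hand_eye'],'tolist') else i['hand_eye'])
H=np.array(i['hand_eye']);T=np.eye(4);T[:3,:3]=o['tool_rot'];T[:3,3]=o['eef_pos'];W=T@H
i['R']=W[:3,:3].T;i['t']=-W[:3,:3].T@W[:3,3]
pickle.dump(i,open('w.pkl','wb'));cv2.imwrite('pics/w.png',i['color'][...,::-1])
E
```

```text
[470.52520438 -42.77237027 239.094833  ] [[0.0004352006988098293, -0.9566112463376003, -0.29136700908094076, 75.11247091357265], [0.999999444975861, 0.0001367498072617106, 0.001044675767040294, 0.044113646061411105], [-0.000959504205192874, -0.2913673020088416, 0.9566107749088795, -134.69924715074725], [0.0, 0.0, 0.0, 1.0]]
```

View pics/w.png

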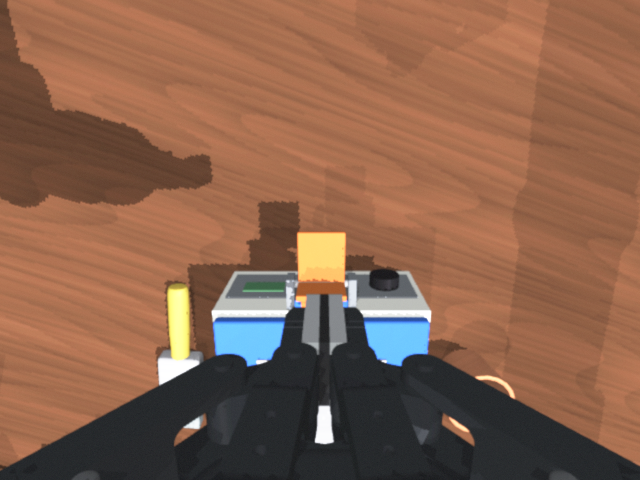

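The wrist view shows the pad at columns 298–345, with its free end at row 233 and the hook starting at about row 282. It is square to the view.

```bash
python3 - <<'E'
import pickle;from h import *
i=pickle.load(open('w.pkl','rb'));T=None
p=world(i,[(300,236),(343,236),(300,275),(343,275),(321,255),(321,235),(218,322),(426,322)]);print(p.round(1))
E=np.array([470.5,-42.8,239.1]);R=np.array([[-.942,-.335,0],[-.335,.942,0],[0,0,-1]]);print(((p-E)@R).round(1))
E
```

```text
[[487.3 -55.1  80.9]
 [476.6 -24.9  80.6]
 [517.5 -45.   79.1]
 [505.5 -14.2  81.8]
 [495.9 -35.5  81.6]
 [481.7 -40.5  79.5]
 [566.6 -92.3  97.6]
 [514.5  54.9  97.3]]
[[-11.6 -17.2 158.2]
 [-11.8  14.8 158.5]
 [-43.6 -17.9 160. ]
 [-42.5  15.2 157.3]
 [-26.4  -1.6 157.5]
 [-11.3  -1.6 159.6]
 [-73.9 -78.9 141.5]
 [-74.2  77.3 141.8]]
```

Call:
{"method": "move_arm", "body": {
  "moves": [
    [[-0.42,-0.04,0.6],0],
    [[0,0,1],0],
    [[0,0,1],0],
    [[0,0,0.8],0],
    [[0,0,0.2],0],
    [[0,0,0],0],
    [[0,0,0],0]
  ]
}}

```text
time: 4.15
eef_pos: [488.0, -40.0, 96.5]
tool_rot: [[-0.943, -0.334, 0.002], [-0.334, 0.943, -0.0], [-0.002, -0.001, -1.0]]
wrist_force: [-0.7, 0.2, 0.3]
gripper_width: 0.1
gripper_force: 0.0
```

Call:
{"method": "move_arm", "body": {
  "moves": [
    [[0,0,0.15],0],
    [[0,0,0.1],0],
    [[0,0,0.08],0],
    [[0,0,0.08],0],
    [[0,0,0.06],0],
    [[0,0,0.04],0],
    [[0,0,0],0],
    [[0,0,0],0],
    [[0,0,0],0],
    [[0,0,0],0]
  ]
}}

```text
time: 5.4
eef_pos: [487.7, -40.2, 75.5]
tool_rot: [[-0.943, -0.334, 0.001], [-0.334, 0.943, -0.0], [-0.001, -0.001, -1.0]]
wrist_force: [0.2, 0.8, 10.4]
gripper_width: 0.3
gripper_force: 4.6
```

```bash
python3 - <<'E'
from workcell import readout, cams
import cv2
i=cams.get_image('scene');cv2.imwrite('pics/s2.png',cv2.resize(i['color'][170:330,230:430,::-1],None,fx=3,fy=3))
E
```

```text
(no output)
```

View pics/s2.png

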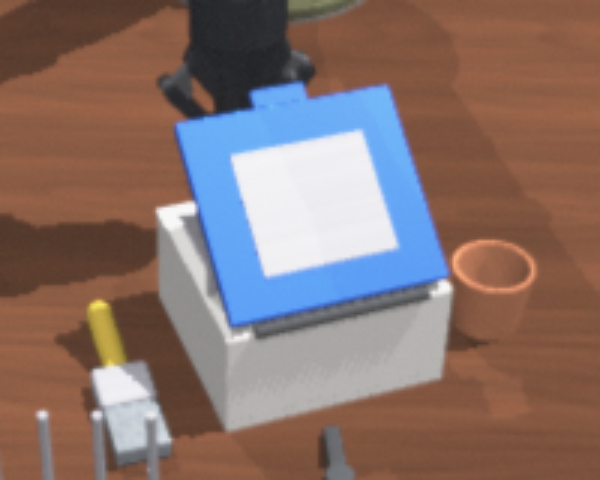

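The lid has sprung up to about 0.6, and the lip at (280,95) is clear of the gripper. Next I'll rise, approach and push.

Call:
{"method": "move_arm", "body": {
  "moves": [
    [[0,0,-0.2],0],
    [[0.3,0,-0.4],0],
    [[0,0,-1],0],
    [[0,0,-1],0],
    [[0,0,0],0],
    [[-0.5,0,0],0],
    [[-0.5,0,0],0],
    [[-0.4,0,0],0],
    [[-0.2,0,0],0],
    [[0,0,0],0],
    [[0,0,0],0]
  ]
}}

```text
time: 6.82
eef_pos: [535.6, -23.2, 178.7]
tool_rot: [[-0.943, -0.333, -0.001], [-0.333, 0.943, -0.0], [0.001, 0.0, -1.0]]
wrist_force: [0.4, 1.2, 0.2]
gripper_width: 0.0
gripper_force: 0.0
```

```bash
python3 - <<'E'
from workcell import readout, cams
import cv2
i=cams.get_image('scene');cv2.imwrite('pics/s3.png',cv2.resize(i['color'][150:310,230:430,::-1],None,fx=3,fy=3))
E
```

```text
(no output)
```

View pics/s3.png

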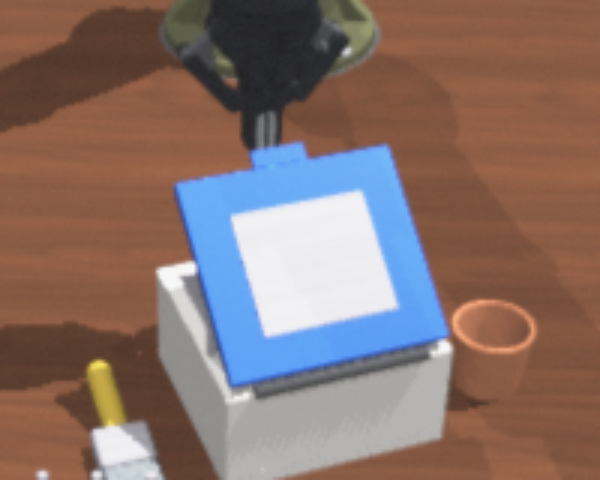

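The fingertips, at about (262,130), are just in front of the lip and below its end.

Call:
{"method": "move_arm", "body": {
  "moves": [
    [[-0.25,0,-0.03],0],
    [[-0.27,0,-0.29],0],
    [[-0.27,0,-0.29],0],
    [[-0.22,0,-0.15],0],
    [[-0.22,0,-0.15],0],
    [[-0.22,0,-0.15],0],
    [[-0.25,0,-0.12],0],
    [[-0.25,0,-0.12],0],
    [[-0.25,0,-0.12],0],
    [[0,0,0],0]
  ]
}}

```text
time: 8.12
eef_pos: [620.2, 7.1, 235.8]
tool_rot: [[-0.942, -0.334, 0.001], [-0.334, 0.942, 0.0], [-0.001, 0.0, -1.0]]
wrist_force: [-1.3, -1.4, -0.3]
gripper_width: 0.1
gripper_force: 0.1
```

```bash
python3 - <<'E'
from workcell import readout, cams
import cv2
i=cams.get_image('scene');cv2.imwrite('pics/s4.png',cv2.resize(i['color'][110:310,230:430,::-1],None,fx=3,fy=3))
E
```

```text
(no output)
```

View pics/s4.png

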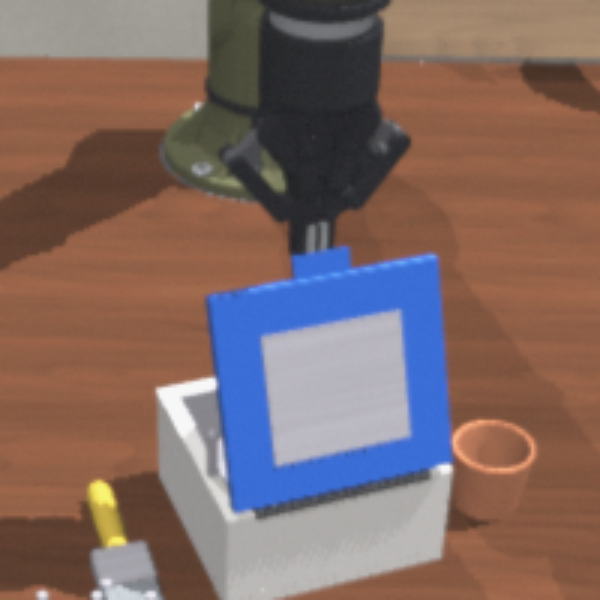

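The lid is at about 1.2 and the lip is resting on the fingers at (320,250). I'll continue past upright.

Call:
{"method": "move_arm", "body": {
  "moves": [
    [[-0.26,0,-0.07],0],
    [[-0.26,0,-0.07],0],
    [[-0.26,0,-0.07],0],
    [[-0.24,0,-0.02],0],
    [[-0.24,0,-0.02],0],
    [[-0.24,0,-0.02],0],
    [[-0.2,0,0],0],
    [[-0.2,0,0],0],
    [[-0.2,0,0],0],
    [[-0.15,0,0],0],
    [[0,0,0],0],
    [[0,0,0],0]
  ]
}}

```text
time: 9.68
eef_pos: [703.9, 36.4, 246.5]
tool_rot: [[-0.943, -0.334, -0.0], [-0.334, 0.943, -0.0], [0.0, -0.0, -1.0]]
wrist_force: [0.1, 0.6, -0.2]
gripper_width: -0.0
gripper_force: 0.0
```

```bash
python3 - <<'E'
from workcell import readout, cams
import cv2
i=cams.get_image('scene');cv2.imwrite('pics/s5.png',cv2.resize(i['color'][110:310,230:430,::-1],None,fx=3,fy=3))
E
```

```text
(no output)
```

View pics/s5.png

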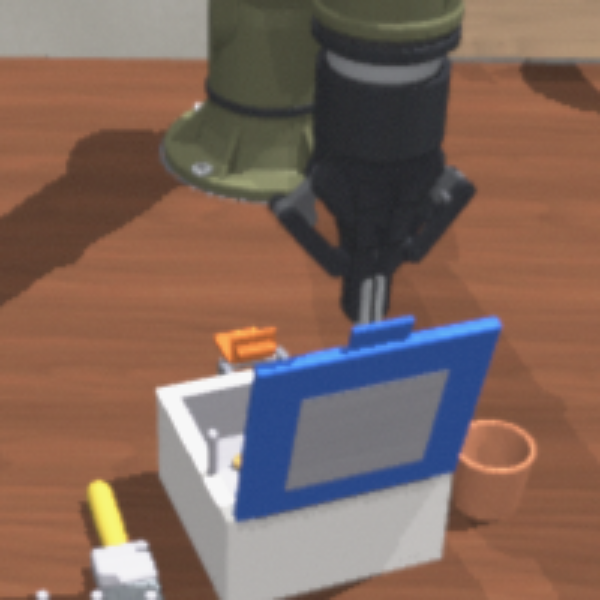

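The lid leans back with no force on the fingers. I'll back off and check its angle from depth.

Call:
{"method": "move_arm", "body": {
  "moves": [
    [[0.3,0,-0.3],0],
    [[0.8,0,-0.8],0],
    [[1,0,-0.8],0],
    [[1,0,0],0],
    [[1,0,0],0],
    [[1,0,0],0],
    [[0.5,0,0],0],
    [[0,0,0],0],
    [[0,0,0],0],
    [[0,0,0],0]
  ]
}}

```text
time: 10.98
eef_pos: [493.5, -37.9, 322.5]
tool_rot: [[-0.942, -0.334, 0.0], [-0.334, 0.942, 0.0], [-0.0, 0.0, -1.0]]
wrist_force: [-0.3, 1.0, -0.2]
gripper_width: -0.3
gripper_force: 0.0
```

```bash
python3 - <<'E'
from workcell import readout, cams
from h import *
i=cams.get_image('scene');c=i['color'];h=cv2.cvtColor(c,cv2.COLOR_RGB2HSV)
m=(h[...,0]>95)&(h[...,0]<125)&(h[...,1]>120);r=np.zeros_like(m);r[190:300,300:405]=1
v,u=np.nonzero(m&r);p=world(i,np.c_[u,v]);p=p[p[:,2]>100]
q=p-p.mean(0);n=np.linalg.svd(q,full_matrices=False)[2][2];print(len(p),n,p.max(0))
a=np.array([.943,.334]);print('angle',np.arctan2(abs(n[:2]@a),n[2]*np.sign(n[:2]@a)))
t=cams.get_image('top');cv2.imwrite('pics/t2.png',t['color'][...,::-1]);print(readout.get_obs()['wrist_force'])
E
```

```text
2369 [-0.9212453  -0.328414    0.20844985] [757.55278758 120.47842099 252.46120639]
angle 1.780704468251389
[-0.50575009  0.1026782  -0.07885954]
```

View pics/t2.png

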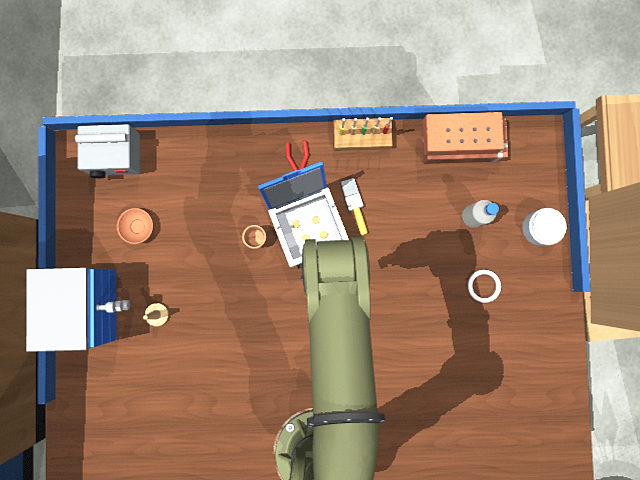

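The lid is at about 1.78, against its stop. The cleaner hasn't moved, nor have the cup at (255,237), the brush at (355,205) or the other things, and the arm is clear.

```bash
python3 -c "
from workcell import ctrl;print(ctrl.finish_job())"
```

```text
the job is handed in; nothing more can be done
None
```

The cleaner is open and the job is handed in: I pressed the tab, the lid sprung up by itself, and I pushed it back to about 1.78 rad, against its 1.8 stop; the arm ended clear at about 11 s, with no visible shift of the cleaner or the other things.

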